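# Square the colour tile in the exposure tray and slide the tray home

### The arm

A 6-joint arm with a two-finger parallel gripper is mounted at the origin on the work surface. World frame = base frame: x ahead of the robot, y to its left, z up, the work surface at z = 0. Lengths are in mm, angles in rad, forces in N, time in s.
With the tool pointing down it reaches from about 350 to 775 mm from the base axis. Payload 7.3 kg.
Tool frame: the origin (TCP) lies midway between the tips of the shut fingers; the grasp point (between the pads) lies 19 mm behind it; z points along the fingers, y is the line along which they close (so a half turn about z gives the same grasp; the last joint's range is limited). The gripper opens to 92 mm and grips with 3 to 60 N. Pads are 19 mm wide; open, the fingers measure 130 mm over their backs; the gripper's body (75 mm by 190 mm) begins 47 mm behind the grasp point.
Start: joints at [0.987, 0.342, 1.524, -0, 1.275, -0.146], TCP at [222.561, 475.512, 226.741] pointing down, gripper open.
Joint ranges: [-2.53, 2.53], [-0.77, 2.02], [0.04, 2.7], [-1, 4.14], [0.28, 2.66], [-3.11, 3.11]. Speed limits (rad/s): [2.57, 2.57, 3.14, 3.14, 3.14, 3.14].

### API

Orientations are given as [roll, pitch, yaw] about the fixed x, y, z axes, in that order (R = Rz(yaw) Ry(pitch) Rx(roll)).
In Python, from plant import bot gives the robot as it stands.
- The arm moves only by the tool servo_tool, never from a script. Its argument "deltas" is a list of rows, each a list of 2 entries, a list of its own where there are three numbers: the shift along the tool's x, y, z in m, then the turn, a rotation vector about the tool's x, y, z in degrees. A call has 1 to 20 rows; each row shifts and turns the commanded pose from where the row before left it, along the tool's axes as they then stand; what a row does not reach is not made up. A row lasts 1/8 s, in which the tool goes at most 62.5 mm and 10.7 degrees, less where a joint would pass 70% of its speed; a pose out of reach is approached as far as the arm can. A call with a gripper value outside its range is refused whole. "fingers" is the opening, from 0 (shut) to 1 (fully open), set as the call begins (left out, the last holds). The fingers move at their own pace and stop on an object; the grip force is fixed at half the most. Time passes only in rows, so rows that do not move let the fingers close. It gives the time, the measured TCP pose, the force, the opening and the grip force at its end, in the units of the state.
- bot.get_obs(): the state, without advancing time (a new reading comes with each control period).
- bot.capture(name): name is "side" or "top"; returns the picture (480x640x3 uint8, red, green, blue); there is no depth.
- bot.camera_model(name): a dict with "mtx" (3x3 intrinsics, pixels), "xyz" and "rotation" of the camera in the world. Camera axes: x right, y down, z forward; pixel columns grow to the right and rows downward; lengths in mm; the calibration is good to about 2 mm. A picture is of the moment at which its call begins. camera_model takes no time and is no camera call.
- bot.close_job(): hands the job in; it is judged then, once.
The state is a dict: "time": time; "joint_positions": joint angles; "dq": joint speeds; "tau": joint torques, N m; "tool_pos": TCP position; "tcp_rot": TCP orientation; "contact_force": force on the tool from outside, world axes, zero at the start; "moment": the same for the moment, N m; "grip_width": finger opening in mm; "finger_force": force on a finger pad.
Only numpy, scipy, OpenCV 4.12 (cv2) and the standard library are available. Lean on these libraries where they do the work, as an engineer would, in place of code of your own. Each camera call takes 0.05 s, during which the arm holds its last target. There are 200 camera calls.

### The job

First take the light-meter head out of the tray and stand it upright on the green mat, wholly on it. Then, with the tray still pulled out, push the colour tile (do not pick it up) square and flush against both fences, into the corner of the tray. Last, slide the loaded tray gently all the way into the light unit, with the tile still flush in its corner; leave the bottle, the small lamp, the jar and the filter holder where they stand.

Things in the scene. Friction and masses are not known exactly. Their poses are not given: they have to be found in the camera images.
- light_unit: Fixed grey exposure unit: housing 240 deep (x) x 230 wide (y) x 66 mm high; on its roof a black drum, 150 mm diameter, 110 high, axis 135 mm behind the front face. Origin: on the bench, middle of the front face where the tray comes out; +x points into the housing, z up. Mouth 186 mm wide, 22 to 54 mm above the bench: the meter head does not fit through.
- tray (a joint): How far the flat grey metal tray is pulled out of the light unit, m: 0 = fully home, 0.21 = fully out. It slides straight along the unit's x axis with about 5 N of friction and stays where it is left.
- tray_corner (a point): Inner corner of the tray's two black fences at floor level (32 mm above the bench); moves with the tray, axes as light_unit. End fence at x=0, side fence at y=0, both 10 mm thick, 12 mm high above the floor. The floor, 6 mm thick, spans x=-215 to 0, y=0 to 170 mm; its other two edges are open, without rim.
- tray_front (a point): Middle of the outer face of the orange apron at the tray's outer end, 17 mm above the bench; apron 180 mm wide, 8 thick, 4 to 26 mm above the bench, flush with the end of the floor above it. Push it along +x to slide the tray in; when home it still stands 25 mm out of the housing. Axes as light_unit.
- tile: Rigid off-white tile with coloured squares on top, 110 (x) x 94 (y) x 14 mm, about 0.3 kg, loose and askew on the tray. Origin: centre of its underside. Its x axis starts within 0.4 rad of the light unit's; seated, it lies along it, and the centre is 55 mm from the end fence and 47 mm from the side fence.
- meter: Light-meter head: upright black cylinder 30 mm in diameter, 36 mm high, with a 6 mm high white cap of 26 mm diameter on top, a red band, about 0.08 kg. Origin: centre of its underside. It starts standing on the tray between the end fence and the tile.
- mat: Fixed round green mat on the bench, 100 mm in diameter, 4 mm thick. Origin: centre of its underside.
- bottle: Amber bottle, bystander, 60 mm diameter, 130 mm high; origin centre of its underside.
- lamp: Small black open lamp drum with a cyan glow, bystander, 66 mm diameter, 75 mm high; origin centre of its underside.
- jar: White jar with blue cap, bystander, 64 mm diameter, 70 mm high; origin centre of its underside.
- filter: Filter holder, bystander: black block 46 x 46 x 40 mm with an orange glass disc on top; origin centre of its underside.
Mind the look-alikes: they are no part of the job. Several things have the shape of the mat; the one meant has the colours described above.

How it is judged (in metres and radians):
On the way, in this order (a step that is already met when the one before it is completed fails the run):
1. the meter head stands upright on the green mat, let go (horizontal distance between meter and mat below 0.036 m and z of meter in the frame of mat below 0.008 m and angle between meter's own z axis and vertical below 0.1 rad and contact force between the fingers and meter below 0.1 N and linear speed of meter below 0.02 m/s), for 0.2 s.
2. the tile is flush against both fences while the tray is still at least 120 mm out (x of tile in the frame of tray_corner above -0.0572 m and y of tile in the frame of tray_corner below 0.0492 m and z of tile in the frame of tray_corner below 0.004 m and angle between tile's own z axis and vertical below 0.06 rad and angle between the x axis of tile and the x axis of tray_corner, either way round below 0.03 rad and value of joint tray above 0.12 m), for 0.2 s.
At the end, for the whole second after the job is handed in: The tray is home to within 5 mm; the tile lies flat in the tray's corner, its centre no more than about 2 mm further from either fence than touching and within 0.03 rad of square; the meter head stands upright and wholly on the green mat (centre within 36 mm of the mat's centre); all at rest (value of joint tray below 0.005 m and linear speed of each of tile, meter below 0.02 m/s and x of tile in the frame of tray_corner above -0.0572 m and y of tile in the frame of tray_corner below 0.0492 m and z of tile in the frame of tray_corner below 0.004 m and angle between tile's own z axis and vertical below 0.06 rad and angle between the x axis of tile and the x axis of tray_corner, either way round below 0.03 rad and horizontal distance between meter and mat below 0.036 m and z of meter in the frame of mat below 0.008 m and angle between meter's own z axis and vertical below 0.1 rad).
It fails at once if a bystander (bottle, lamp, jar, filter holder) is moved by more than 15 mm or knocked over (distance of any of bottle, lamp, jar, filter from where it was at the start of the episode above 0.015 m or angle between any of bottle, lamp, jar, filter's own z axis and vertical above 0.3 rad).
It fails at once if the tile is lifted more than 20 mm off the tray floor or drops off the tray (z of tile in the frame of tray_corner above 0.02 m or z of tile in the frame of tray_corner below -0.012 m).
It fails at once if the tray is slammed: slid in faster than 0.4 m/s (velocity of joint tray below -0.4 m/s).
It also fails if it takes over 72 s, if anything falls off the work surface, if the arm or the gripper's body presses on something with over 40 N, if the wrist force passes 120 N, or if a joint passes its speed limit or range.

## Working session

There is one attempt and no reset: what is moved stays moved. The work goes in short steps, Python scripts to look and compute and a tool call to move; the robot and the scene stay as the last step left them, time stands still between calls to the robot, and variables do not carry over. Pictures are saved under pics/ and viewed, at most 10 in all, crops included, and the job is handed in when it is done.

Besides the shell and the picture viewer there is one more tool, called after "Call:" in YAML: its name, and indented under it one key for each argument. servo_tool: Moves the arm, as the interface text tells. Its arguments: {"type":"object","properties":{"deltas":{"type":"array"},"fingers":{"type":"number"}},"required":["deltas"]}

```bash
mkdir -p pics; ls; python3 - <<'E'
from plant import bot
import cv2
o=bot.get_obs(); print(o)
for n in("side","top"):
    cv2.imwrite(f"pics/{n}0.png",bot.capture(n)[:,:,::-1]); m=bot.camera_model(n); print(n,m)
E
```

```text
pics
{'time': 0.0, 'joint_positions': array([ 9.86984452e-01,  3.42737597e-01,  1.52501823e+00, -3.15760645e-05,
        1.27536550e+00, -1.45987413e-01]), 'dq': array([ 0.00098571, -0.00111707, -0.00037842, -0.00209517,  0.00080403,
        0.00021203]), 'tau': array([ 1.62822944e-03, -4.31243563e+01, -2.44223714e+01,  7.19022285e-02,
        5.58769866e-02, -1.33258973e-04]), 'tool_pos': array([222.34464671, 475.15157214, 226.03680635]), 'tcp_rot': array([-3.14007585e+00, -1.92501697e-04,  2.70377726e+00]), 'contact_force': array([ 0.66888607, -0.86715502,  0.34679623]), 'moment': array([ 0.04527816, -0.02571496, -0.0355903 ]), 'finger_force': 0.0, 'grip_width': 91.92060975894107}
side {'mtx': array([[475.81532305,   0.        , 312.54902521],
       [  0.        , 475.81532305, 251.13077994],
       [  0.        ,   0.        ,   1.        ]]), 'xyz': array([ 156.1292547 , -843.49051383,  725.5248442 ]), 'rotation': array([-2.21002355, -0.02230918, -0.43044479])}
top {'mtx': array([[593.66511155,   0.        , 322.33399707],
       [  0.        , 593.66511155, 242.25026205],
       [  0.        ,   0.        ,   1.        ]]), 'xyz': array([ 347.82056169,  -56.6170257 , 1168.68291802]), 'rotation': array([-2.9454206 , -0.00678898, -1.58637375])}
```

View pics/side0.png

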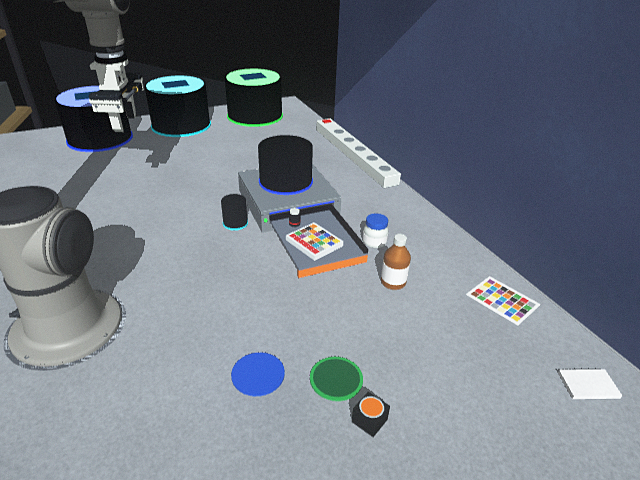

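View pics/top0.png

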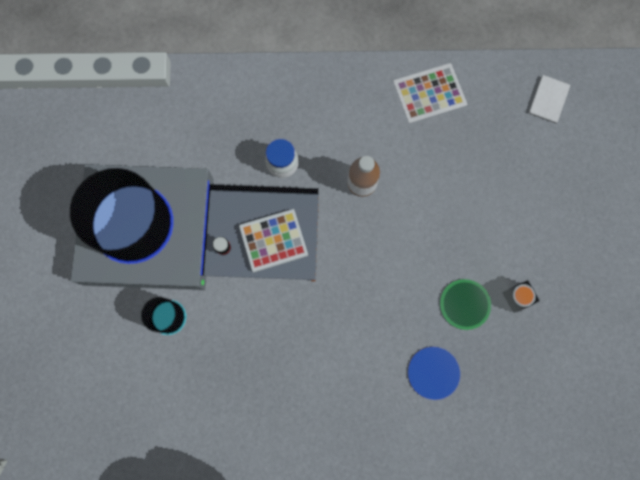

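Top view: tray at about (206–318, 188–280), meter cap (220,245), tile centre (273,240), green mat (465,304), blue decoy (434,373), filter (524,295), bottle (364,175), jar (281,158), lamp (163,316). The unit's +x points image-left, which is about world +y.

```bash
cat > h.py <<'E'
import numpy as np, cv2
from plant import bot
from scipy.spatial.transform import Rotation as Ro
def cam(n):
    m=bot.camera_model(n); return m["mtx"],np.array(m["xyz"]),Ro.from_euler("xyz",m["rotation"]).as_matrix()
def ray(n,uv,z):
    K,c,R=cam(n); uv=np.atleast_2d(np.array(uv,float))
    d=(R@np.linalg.inv(K)@np.c_[uv,np.ones(len(uv))].T).T
    return c+d*((z-c[2])/d[:,2])[:,None]
def proj(n,p):
    K,c,R=cam(n); q=(K@R.T@(np.atleast_2d(p)-c).T).T; return q[:,:2]/q[:,2:]
def snap(n,f=None):
    im=bot.capture(n)[:,:,::-1].copy()
    if f: cv2.imwrite("pics/"+f,im)
    return im
def blobs(im,lo,hi,amin=30):
    m=cv2.inRange(cv2.cvtColor(im,cv2.COLOR_BGR2HSV),np.array(lo),np.array(hi))
    cs,_=cv2.findContours(m,cv2.RETR_EXTERNAL,cv2.CHAIN_APPROX_NONE)
    return sorted([c for c in cs if cv2.contourArea(c)>amin],key=cv2.contourArea,reverse=True)
E
python3 - <<'E'
from h import *
np.set_printoptions(precision=1,suppress=True)
t=cv2.imread("pics/top0.png"); s=cv2.imread("pics/side0.png")
for n,im in(("top",t),("side",s)):
    for nm,lo,hi,z in(("green",(50,80,30),(80,255,255),4),("orange",(5,150,120),(18,255,255),17),("blue",(108,150,80),(125,255,255),4)):
        for c in blobs(im,lo,hi)[:4]:
            (cx,cy),(w,h),a=cv2.minAreaRect(c); x=cv2.fitEllipse(c)[0]
            print(n,nm,cv2.contourArea(c),np.array(x),np.array([cx,cy,w,h,a]),ray(n,x,z)[0],cv2.boundingRect(c))
print("roof edge",ray("top",[(209,168),(206,288)],66))
print("floor outer end",ray("top",[(318,190),(316,280)],32)); print("cap",ray("top",(220,245),42+32),"side cap",ray("side",(294,212),74))
print("tile",ray("top",[(273,240)],46))
a=cv2.resize(t[160:300,180:340],None,fx=4.25,fy=4.25,interpolation=cv2.INTER_CUBIC); cv2.imwrite("pics/topc.png",a)
a=cv2.resize(s[170:290,230:390],None,fx=5,fy=5,interpolation=cv2.INTER_CUBIC); cv2.imwrite("pics/sidec.png",a)
E
```

```text
top green 1929.0 [464.9 304. ] [465.  304.   50.9  48.1  45. ] [ 451.5 -346.     4. ] (440, 279, 51, 51)
top orange 158.5 [524.1 294.8] [524. 295.  14.  14.  90.] [ 466.5 -459.5   17. ] (517, 288, 15, 15)
top blue 1956.0 [433.3 372.8] [433.5 373.   50.   49.   90. ] [ 320.7 -277.1    4. ] (409, 348, 50, 51)
top blue 537.5 [279.6 152.8] [279. 153.  26.  26.  90.] [768.4  16.9   4. ] (266, 140, 27, 27)
top blue 231.0 [130.7 222.7] [147.1 234.7  39.8  81.4  36.9] [624.7 316.2   4. ] (107, 191, 66, 72)
top blue 75.5 [205.  228.7] [205.  228.5   1.9  89.3   4.5] [610.2 166.9   4. ] (201, 184, 9, 90)
side green 1807.0 [335.9 378.4] [336. 378.  44.  52.  90.] [ 449.6 -347.9    4. ] (310, 356, 53, 45)
side green 724.0 [252.4  76.6] [252.5  76.5  17.   53.   90. ] [ 907.7 1471.2    4. ] (226, 68, 54, 18)
side green 123.5 [254.4 112.9] [254.6 119.8  12.6  55.1  88.9] [754.4 998.1   4. ] (227, 113, 56, 14)
side orange 381.5 [328.7 266.8] [332.3 265.7   7.   72.   77. ] [577.7 -55.7  17. ] (298, 255, 70, 23)
side orange 259.5 [371.3 406.5] [371.  406.5  17.   20.   90. ] [ 473.4 -435.5   17. ] (361, 398, 21, 18)
side orange 254.0 [399.8 257.4] [399. 257.  22.  20.  90.] [756.  -91.2  17. ] (389, 246, 21, 23)
side orange 35.0 [395.1 284.3] [395.  285.5   5.   20.   90. ] [ 689.8 -173.5   17. ] (385, 283, 21, 6)
side blue 1742.0 [257.5 373.8] [257. 374.  42.  52.  90.] [ 319.  -279.1    4. ] (231, 353, 53, 43)
side blue 255.0 [376.7 221.2] [376.5 221.5  15.   21.   90. ] [799.4  89.4   4. ] (366, 214, 22, 16)
side blue 120.0 [ 98.8 136.6] [ 99.8 143.1  15.4  66.6  82.1] [147.2 977.8   4. ] (66, 131, 67, 21)
side blue 102.0 [285.5 178.9] [285.5 186.   16.   53.   90. ] [657.6 416.6   4. ] (259, 178, 54, 17)
roof edge [[716.7 150.   66. ]
 [483.  150.5  66. ]]
floor outer end [[679.5 -60.9  32. ]
 [499.6 -54.5  32. ]]
cap [[562.7 124.6  74. ]] side cap [[561.6 119.4  74. ]]
tile [[576.6  27.3  46. ]]
```

View pics/topc.png

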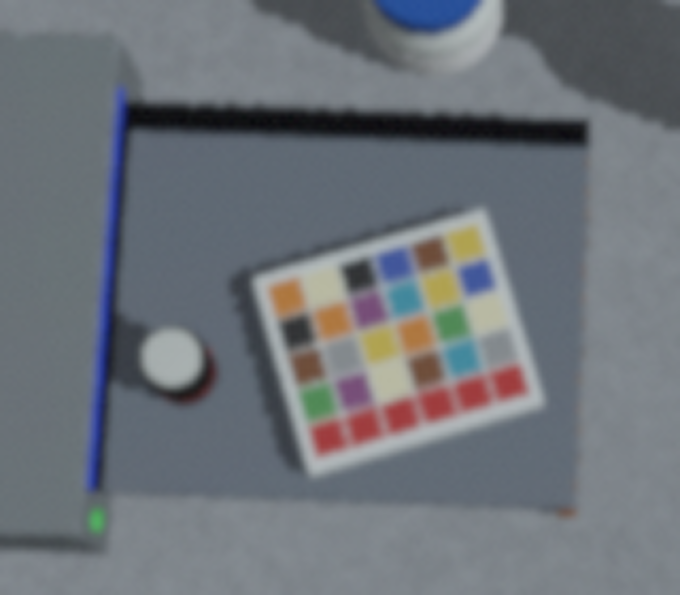

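View pics/sidec.png

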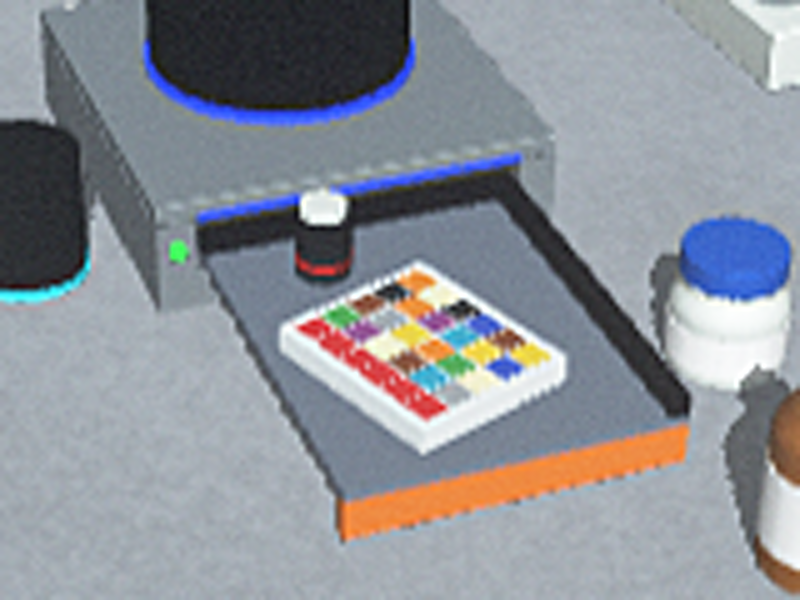

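Crop confirms it: fence top strip along the image top (130–588, 103–144 in the crop), floor's outer edge (587,145)–(575,512), tile askew with corners (255,275), (485,210), (543,403), (313,473), meter cap (172,358). Next, convert to the unit frame.

```bash
python3 - <<'E'
from h import *
np.set_printoptions(precision=1,suppress=True)
f=lambda l,z:ray("top",np.array(l)/4.25+np.array([180,160])-0.38,z)
g=lambda l,z:ray("side",np.array(l)/5+np.array([230,170])-0.4,z)
print("fence outer top",f([(130,103),(588,122)],44));print("fence inner top",f([(130,128),(588,144)],44))
print("open edge",f([(105,492),(575,512)],32));print("outer end",f([(587,145),(575,512)],32))
print("mouth top",f([(122,90),(95,490)],54)); print("roof",f([(118,35),(105,550)],66))
T=f([(255,275),(485,210),(543,403),(313,473)],46);print("tile",T,T.mean(0),np.linalg.norm(np.diff(T,axis=0),axis=1),np.degrees(np.arctan2(T[0]-T[1],1)[:0]))
e=(T[0]-T[1]+T[3]-T[2]);print("tile ang",np.degrees(np.arctan2(e[1],e[0])))
print("cap",f([(172,358)],74),g([(324,206)],74))
print("side: apron bottom",g([(343,541),(685,459)],4),"apron top",g([(343,500),(688,426)],32-6))
print("side: floor/end fence",g([(205,258),(497,203)],32), "floor/side fence",g([(497,203),(670,420)],32),"mouth top",g([(197,218),(520,158)],54))
print("side tile top",g([(282,330),(420,263),(565,357),(424,432)],46))
K,c,R=cam("top")
s=cv2.imread("pics/side0.png")
for n,uv,z in(("bottle",(400,275),0),("jar",(375,245),0),("lamp",(234,220),40),("filter",(371,406),40)): print(n,ray("side",uv,z)[0])
print("top bottle cap",ray("top",(366,163),130),"jar",ray("top",(279.6,152.8),70),"lamp top",ray("top",(163,316),70),"filt",ray("top",(524,295),40))
E
```

```text
fence outer top [[691.4 151.   44. ]
 [679.4 -60.8  44. ]]
fence inner top [[679.4 150.8  44. ]
 [668.9 -60.7  44. ]]
open edge [[511.7 160.7  32. ]
 [499.4 -52.4  32. ]]
outer end [[671.8 -60.3  32. ]
 [499.4 -52.4  32. ]]
mouth top [[694.7 153.   54. ]
 [509.5 160.9  54. ]]
roof [[717.1 153.1  66. ]
 [481.1 153.6  66. ]]
tile [[608.5  92.   46. ]
 [637.6 -13.   46. ]
 [547.3 -38.6  46. ]
 [516.9  64.9  46. ]] [577.6  26.3  46. ] [109.   93.8 108. ] []
tile ang 105.9290246392144
cap [[564.9 124.5  74. ]] [[564.9 124.4  74. ]]
side: apron bottom [[500.6 -50.6   4. ]
 [681.6 -59.    4. ]] apron top [[501.9 -47.3  26. ]
 [680.2 -60.5  26. ]]
side: floor/end fence [[512.5 163.   32. ]
 [680.8 152.9  32. ]] floor/side fence [[680.8 152.9  32. ]
 [670.  -59.6  32. ]] mouth top [[510.9 168.9  54. ]
 [696.8 158.7  54. ]]
side tile top [[517.5  66.2  46. ]
 [606.8  95.   46. ]
 [637.4  -9.7  46. ]
 [547.4 -38.1  46. ]]
bottle [ 732.2 -132.9    0. ]
jar [739.9  -2.3   0. ]
lamp [421.8 193.8  40. ]
filter [ 463.2 -447.6   40. ]
top bottle cap [[ 701.1 -149.2  130. ]] jar [[744.5  12.8  70. ]] lamp top [[432.  227.5  70. ]] filt [[ 463.8 -451.2   40. ]]
```

Call:
servo_tool:
  deltas:
    - [[0,0,0],[0,0,10]]
    - [[0,0,0],[0,0,10]]
    - [[0,0,0],[0,0,10]]
    - [[0,0,0],[0,0,10]]
    - [[0,0,0],[0,0,10]]
    - [[0,0,0],[0,0,10]]
    - [[0,0,0],[0,0,8.2]]
    - [[-0.033,0.036,0],[0,0,0]]
    - [[-0.033,0.036,0],[0,0,0]]
    - [[-0.033,0.036,0],[0,0,0]]
    - [[-0.033,0.036,0],[0,0,0]]
    - [[-0.033,0.036,0],[0,0,0]]
    - [[-0.033,0.036,0],[0,0,0]]
    - [[-0.033,0.036,0],[0,0,0]]
    - [[-0.033,0.036,0],[0,0,0]]
    - [[-0.033,0.036,0],[0,0,0]]
    - [[-0.033,0.036,0],[0,0,0]]
    - [[0,0,0],[0,0,0]]
  fingers: 1

```text
time: 2.35
tool_pos: [564.6, 122.7, 225.6]
tcp_rot: [-3.141, 0.001, 1.509]
contact_force: [0.2, 0.8, 0.2]
grip_width: 92.0
finger_force: 0.0
```

Call:
servo_tool:
  deltas:
    - [[0.0015,0,0.03],[0,0,0]]
    - [[0,0,0.03],[0,0,0]]
    - [[0,0,0.03],[0,0,0]]
    - [[0,0,0.03],[0,0,0]]
    - [[0,0,0.03],[0,0,0]]
    - [[0,0,0.02],[0,0,0]]
    - [[0,0,0.015],[0,0,0]]
    - [[0,0,0],[0,0,0]]

```text
time: 3.35
tool_pos: [562.1, 127.3, 40.8]
tcp_rot: [-3.139, 0.0, 1.514]
contact_force: [-0.0, 0.5, -0.5]
grip_width: 91.7
finger_force: 0.0
```

Call:
servo_tool:
  deltas:
    - [[0,0,0],[0,0,0]]
    - [[0,0,0],[0,0,0]]
    - [[0,0,0],[0,0,0]]
    - [[0,0,0],[0,0,0]]
    - [[0,0,0],[0,0,0]]
    - [[0,0,0],[0,0,0]]
  fingers: 0.25

```text
time: 4.1
tool_pos: [563.2, 126.9, 41.7]
tcp_rot: [3.142, -0.0, 1.513]
contact_force: [0.5, 0.7, 0.7]
grip_width: 36.3
finger_force: 0.0
```

Call:
servo_tool:
  deltas:
    - [[0,0,0],[0,0,0]]
    - [[0,0,0],[0,0,0]]
    - [[0,0,0],[0,0,0]]
    - [[0,0,0],[0,0,0]]
  fingers: 0

```text
time: 4.6
tool_pos: [563.2, 127.0, 41.8]
tcp_rot: [3.141, -0.0, 1.513]
contact_force: [1.0, 0.3, 1.5]
grip_width: 29.3
finger_force: 30.0
```

Call:
servo_tool:
  deltas:
    - [[0,0,-0.02],[0,0,0]]
    - [[0,0,-0.04],[0,0,0]]
    - [[0,0,-0.04],[0,0,0]]
    - [[-0.02,-0.004,0],[0,0,0]]
    - [[-0.04,-0.007,0],[0,0,0]]
    - [[-0.04,-0.007,0],[0,0,0]]
    - [[-0.04,-0.007,0],[0,0,0]]
    - [[-0.04,-0.007,0],[0,0,0]]
    - [[-0.04,-0.007,0],[0,0,0]]
    - [[-0.04,-0.007,0],[0,0,0]]
    - [[-0.04,-0.007,0],[0,0,0]]
    - [[-0.04,-0.007,0],[0,0,0]]
    - [[-0.04,-0.007,0],[0,0,0]]
    - [[-0.04,-0.007,0],[0,0,0]]
    - [[-0.04,-0.007,0],[0,0,0]]
    - [[-0.02,-0.004,0],[0,0,0]]
    - [[0,0,0],[0,0,0]]
    - [[0,0,0],[0,0,0]]

```text
time: 6.85
tool_pos: [450.7, -346.1, 141.2]
tcp_rot: [-3.141, -0.001, 1.514]
contact_force: [0.4, 0.2, -1.2]
grip_width: 29.1
finger_force: 30.0
```

Lower: 141.2 → about 14.5.

Call:
servo_tool:
  deltas:
    - [[0,0,0.03],[0,0,0]]
    - [[0,0,0.03],[0,0,0]]
    - [[0,0,0.03],[0,0,0]]
    - [[0,0,0.02],[0,0,0]]
    - [[0,0,0.01],[0,0,0]]
    - [[0,0,0.005],[0,0,0]]
    - [[0,0,0],[0,0,0]]
    - [[0,0,0],[0,0,0]]

```text
time: 7.85
tool_pos: [451.2, -347.7, 17.5]
tcp_rot: [3.14, 0.001, 1.513]
contact_force: [0.1, 0.2, -1.3]
grip_width: 29.2
finger_force: 30.0
```

Call:
servo_tool:
  deltas:
    - [[0,0,0.002],[0,0,0]]
    - [[0,0,0.001],[0,0,0]]
    - [[0,0,0.001],[0,0,0]]
    - [[0,0,0],[0,0,0]]

```text
time: 8.35
tool_pos: [450.9, -347.5, 13.7]
tcp_rot: [3.141, 0.0, 1.513]
contact_force: [-2.0, 2.4, 7.5]
grip_width: 29.8
finger_force: 30.0
```

Call:
servo_tool:
  deltas:
    - [[0,0,0],[0,0,0]]
    - [[0,0,0],[0,0,0]]
    - [[0,0,0],[0,0,0]]
    - [[0,0,0],[0,0,0]]
    - [[0,0,0],[0,0,0]]
    - [[0,0,0],[0,0,0]]
    - [[0,0,-0.03],[0,0,0]]
    - [[0,0,-0.04],[0,0,0]]
    - [[0,0,-0.04],[0,0,0]]
    - [[0,0,-0.02],[0,0,0]]
    - [[0,0,0],[0,0,0]]
  fingers: 0.65

```text
time: 9.72
tool_pos: [451.5, -348.0, 144.2]
tcp_rot: [3.139, 0.002, 1.514]
contact_force: [0.2, -0.3, 0.4]
grip_width: 59.5
finger_force: 0.0
```

```bash
python3 - <<'E'
from h import *
t=snap("top","top1.png"); s=snap("side","side1.png")
a=np.hstack([cv2.resize(t[270:340,420:560],(560,280)),cv2.resize(s[330:400,300:360],(240,280))])
b=np.hstack([cv2.resize(t[165:295,190:330],(400,300)),cv2.resize(s[180:280,240:380],(400,300))])
cv2.imwrite("pics/c1.png",np.vstack([a,b]))
E
```

```text
(no output)
```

View pics/c1.png

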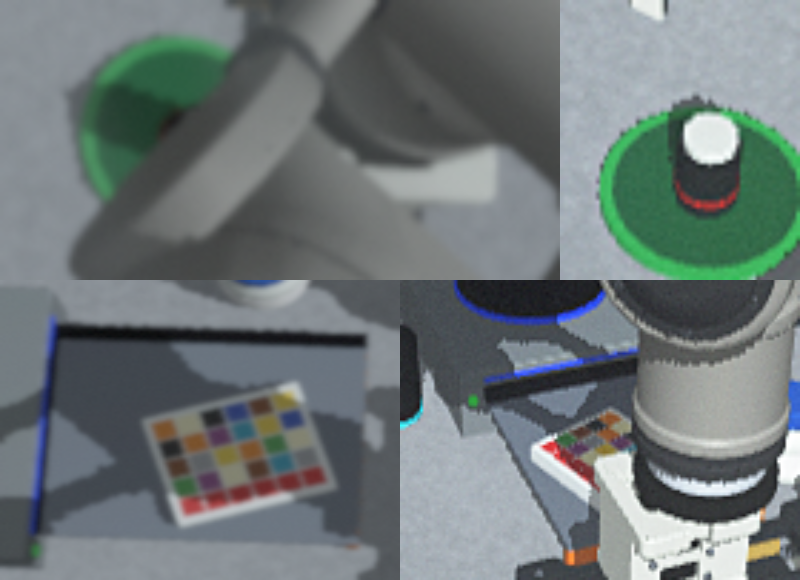

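The meter stands upright on the mat (right crop) and the tile is unmoved. Now push the tile along the tray x axis, two fingers as a straight edge.

Call:
servo_tool:
  deltas:
    - [[0.0367,0.013,0],[0,0,0]]
    - [[0.0367,0.013,0],[0,0,0]]
    - [[0.0367,0.013,0],[0,0,0]]
    - [[0.0367,0.013,0],[0,0,0]]
    - [[0.0367,0.013,0],[0,0,0]]
    - [[0.0367,0.013,0],[0,0,0]]
    - [[0.0367,0.013,0],[0,0,0]]
    - [[0.0367,0.013,0],[0,0,0]]
    - [[0,0,0.03],[0,0,0]]
    - [[0,0,0.03],[0,0,0]]
    - [[0,0,0.02],[0,0,0]]
    - [[0,0,0.01],[0,0,0]]
    - [[0,0,0],[0,0,0]]
    - [[0,0,0],[0,0,0]]
  fingers: 0.33

```text
time: 11.58
tool_pos: [571.9, -60.4, 53.3]
tcp_rot: [3.141, 0.0, 1.513]
contact_force: [0.2, 0.6, -0.2]
grip_width: 30.4
finger_force: 0.0
```

Call:
servo_tool:
  deltas:
    - [[0,0,0.01],[0,0,0]]
    - [[0,0,0.006],[0,0,0]]
    - [[0.005,0,0],[0,0,0]]
    - [[0.005,0,0],[0,0,0]]
    - [[0.005,0,0],[0,0,0]]
    - [[0.005,0,0],[0,0,0]]
    - [[0.005,0,0],[0,0,0]]
    - [[0.005,0,0],[0,0,0]]
    - [[0.005,0,0],[0,0,0]]
    - [[0.005,0,0],[0,0,0]]
    - [[0.005,0,0],[0,0,0]]
    - [[0.005,0,0],[0,0,0]]
    - [[0.005,0,0],[0,0,0]]
    - [[0.005,0,0],[0,0,0]]
    - [[0,0,0],[0,0,0]]

```text
time: 13.45
tool_pos: [575.0, 0.2, 36.7]
tcp_rot: [3.141, -0.0, 1.514]
contact_force: [-0.7, -0.1, 0.7]
grip_width: 30.5
finger_force: 0.0
```

```bash
python3 - <<'E'
from h import *
t=snap("top"); s=snap("side")
cv2.imwrite("pics/c2.png",np.hstack([cv2.resize(t[165:295,190:330],(400,372)),cv2.resize(s[180:280,240:380],(400,372))]))
E
```

```text
(no output)
```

View pics/c2.png

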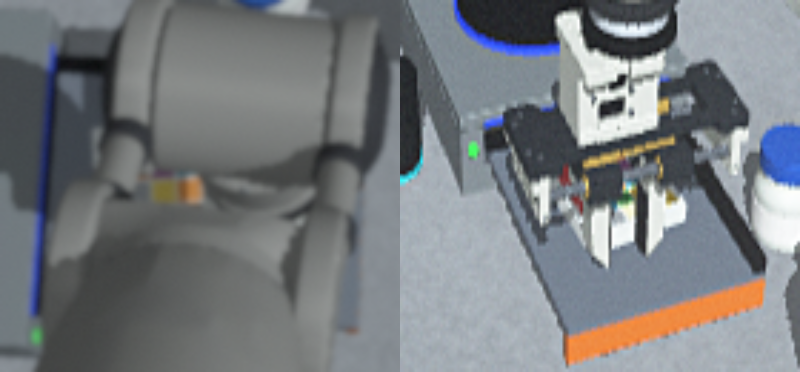

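The side view shows both fingers behind the tile, which has turned square. Continue to the end fence.

Call:
servo_tool:
  deltas:
    - [[0.005,0,0],[0,0,0]]
    - [[0.005,0,0],[0,0,0]]
    - [[0.005,0,0],[0,0,0]]
    - [[0.005,0,0],[0,0,0]]
    - [[0.005,0,0],[0,0,0]]
    - [[0.005,0,0],[0,0,0]]
    - [[0.004,0,0],[0,0,0]]
    - [[0,0,0],[0,0,0]]

```text
time: 14.55
tool_pos: [576.9, 34.1, 36.7]
tcp_rot: [3.142, -0.0, 1.514]
contact_force: [0.2, -0.5, 0.3]
grip_width: 30.3
finger_force: 0.0
```

Call:
servo_tool:
  deltas:
    - [[0.002,0,0],[0,0,0]]
    - [[0.002,0,0],[0,0,0]]
    - [[0.002,0,0],[0,0,0]]

```text
time: 14.92
tool_pos: [577.5, 39.1, 36.8]
tcp_rot: [3.141, 0.001, 1.513]
contact_force: [1.0, -5.4, -0.6]
grip_width: 30.1
finger_force: 2.6
```

Call:
servo_tool:
  deltas:
    - [[0.002,0,0],[0,0,0]]
    - [[0.002,0,0],[0,0,0]]
    - [[0.002,0,0],[0,0,0]]

```text
time: 15.3
tool_pos: [577.8, 44.8, 36.7]
tcp_rot: [3.141, 0.001, 1.513]
contact_force: [0.7, -5.8, -1.0]
grip_width: 30.2
finger_force: 2.6
```

Call:
servo_tool:
  deltas:
    - [[-0.005,0,0],[0,0,0]]
    - [[-0.015,0,0],[0,0,0]]
    - [[0,0,-0.04],[0,0,0]]
    - [[0,0,-0.05],[0,0,0]]
    - [[0.02,-0.018,0],[0,0,0]]
    - [[0.02,-0.018,0],[0,0,0]]
    - [[0.02,-0.018,0],[0,0,0]]
    - [[0.02,-0.018,0],[0,0,0]]
    - [[0,0,0],[0,0,10]]
    - [[0,0,0],[0,0,10]]
    - [[0,0,0],[0,0,10]]
    - [[0,0,0],[0,0,10]]
    - [[0,0,0],[0,0,10]]
    - [[0,0,0],[0,0,10]]
    - [[0,0,0],[0,0,10]]
    - [[0,0,0],[0,0,10]]
    - [[0,0,0],[0,0,10]]
    - [[0,0,0],[0,0,0]]
  fingers: 0.54

```text
time: 17.55
tool_pos: [509.1, 109.0, 126.8]
tcp_rot: [-3.141, 0.0, -0.056]
contact_force: [0.4, -1.0, -1.0]
grip_width: 49.3
finger_force: 0.0
```

```bash
python3 - <<'E'
from h import *
t=snap("top"); s=snap("side")
cv2.imwrite("pics/c3.png",np.hstack([cv2.resize(t[165:295,190:330],(400,372)),cv2.resize(s[180:280,240:380],(400,372))]))
E
```

```text
(no output)
```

View pics/c3.png

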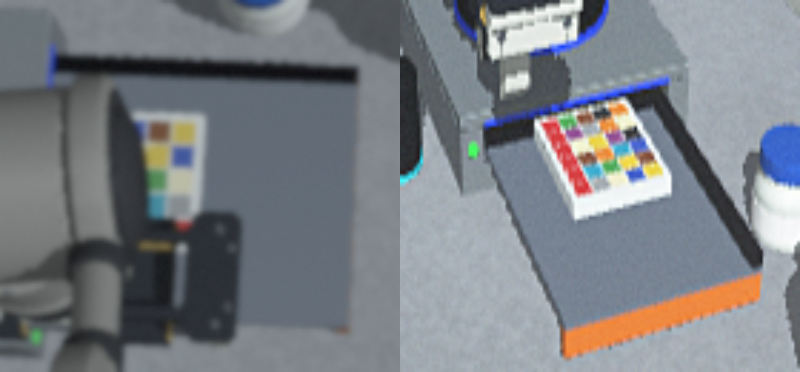

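The tile is square against the end fence (side view, tile corners (535,120)–(672,190)), with about 24 mm left to the side fence. Descend and push sideways.

Call:
servo_tool:
  deltas:
    - [[0,0,0.03],[0,0,0]]
    - [[0,0,0.03],[0,0,0]]
    - [[0,0,0.02],[0,0,0]]
    - [[0,0,0.009],[0,0,0]]
    - [[0,0,0],[0,0,0]]
    - [[0.01,0,0],[0,0,0]]
    - [[0.01,0,0],[0,0,0]]
    - [[0.01,0,0],[0,0,0]]
    - [[0.005,0,0],[0,0,0]]
    - [[0.005,0,0],[0,0,0]]
    - [[0.005,0,0],[0,0,0]]
    - [[0.005,0,0],[0,0,0]]
    - [[0.005,0,0],[0,0,0]]
    - [[0.003,0,0],[0,0,0]]
    - [[0,0,0],[0,0,0]]

```text
time: 19.52
tool_pos: [567.5, 106.3, 37.8]
tcp_rot: [-3.141, -0.001, -0.057]
contact_force: [-0.2, -0.0, 0.7]
grip_width: 49.7
finger_force: 0.0
```

Call:
servo_tool:
  deltas:
    - [[0.0015,0,0],[0,0,0]]
    - [[0.0015,0,0],[0,0,0]]

```text
time: 19.77
tool_pos: [569.7, 106.2, 37.8]
tcp_rot: [-3.142, 0.001, -0.057]
contact_force: [-2.4, -1.2, 1.1]
grip_width: 49.8
finger_force: 1.0
```

Call:
servo_tool:
  deltas:
    - [[0.0015,0,0],[0,0,0]]
    - [[0.0015,0,0],[0,0,0]]

```text
time: 20.02
tool_pos: [573.0, 106.0, 37.8]
tcp_rot: [-3.142, 0.0, -0.057]
contact_force: [-3.8, -0.1, 2.3]
grip_width: 49.4
finger_force: 1.2
```

Call:
servo_tool:
  deltas:
    - [[0.0015,0,0],[0,0,0]]
    - [[0.001,0,0],[0,0,0]]

```text
time: 20.27
tool_pos: [574.7, 105.8, 37.7]
tcp_rot: [3.142, 0.002, -0.057]
contact_force: [-7.2, 0.6, 4.3]
grip_width: 49.6
finger_force: 3.4
```

Call:
servo_tool:
  deltas:
    - [[0.001,0,0],[0,0,0]]
    - [[0.001,0,0],[0,0,0]]

```text
time: 20.52
tool_pos: [574.8, 105.8, 37.6]
tcp_rot: [3.141, 0.006, -0.057]
contact_force: [-12.6, 0.4, 9.8]
grip_width: 49.6
finger_force: 6.5
```

Call:
servo_tool:
  deltas:
    - [[0,0,0],[0,0,0]]
    - [[-0.002,0,0],[0,0,0]]
    - [[-0.01,0,0],[0,0,0]]
    - [[-0.02,0,0],[0,0,0]]
    - [[-0.02,0,0],[0,0,0]]
    - [[0,0,-0.04],[0,0,0]]
    - [[0,0,-0.05],[0,0,0]]
    - [[-0.04,0,0],[0,0,0]]
    - [[-0.04,0,0],[0,0,0]]
    - [[0,0,0],[0,0,0]]

```text
time: 21.78
tool_pos: [443.3, 113.5, 127.9]
tcp_rot: [-3.142, 0.0, -0.057]
contact_force: [1.4, 0.3, 0.2]
grip_width: 49.1
finger_force: 0.0
```

```bash
python3 - <<'E'
from h import *
t=snap("top"); s=snap("side"); cv2.imwrite("pics/t4.png",t);cv2.imwrite("pics/s4.png",s)
cv2.imwrite("pics/c4.png",np.hstack([cv2.resize(t[165:295,190:330],(400,372)),cv2.resize(s[180:280,240:380],(400,372))]))
E
```

```text
(no output)
```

View pics/c4.png

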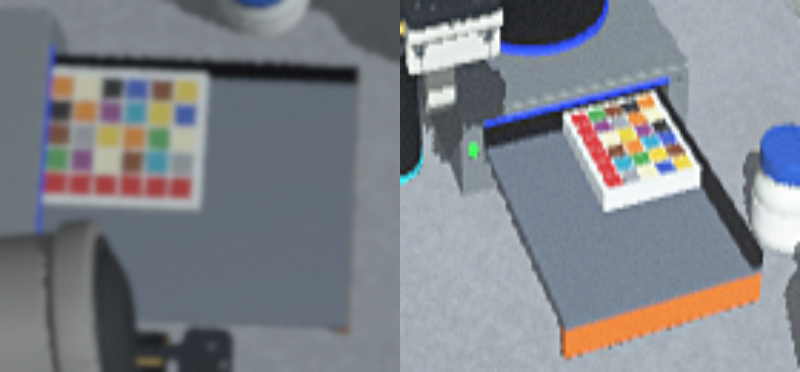

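The tile looks flush on both fences (top crop: upper edge along the fence, left edge under the mouth). I will confirm with one more gentle push on the outer face towards the end fence.

Call:
servo_tool:
  deltas:
    - [[0.038,0.015,0],[0,0,0]]
    - [[0.038,0.015,0],[0,0,0]]
    - [[0.038,0.015,0],[0,0,0]]
    - [[0.038,0.015,0],[0,0,0]]
    - [[0.038,0.015,0],[0,0,0]]
    - [[0,0,0],[0,0,-10]]
    - [[0,0,0],[0,0,-10]]
    - [[0,0,0],[0,0,-10]]
    - [[0,0,0],[0,0,-10]]
    - [[0,0,0],[0,0,-10]]
    - [[0,0,0],[0,0,-10]]
    - [[0,0,0],[0,0,-10]]
    - [[0,0,0],[0,0,-10]]
    - [[0,0,0],[0,0,-10]]
    - [[0,0,0.03],[0,0,0]]
    - [[0,0,0.03],[0,0,0]]
    - [[0,0,0.02],[0,0,0]]
    - [[0,0,0],[0,0,0]]
  fingers: 0.33

```text
time: 24.12
tool_pos: [630.9, 27.2, 45.6]
tcp_rot: [-3.139, -0.0, 1.513]
contact_force: [0.4, -0.6, 0.2]
grip_width: 30.3
finger_force: 0.0
```

Call:
servo_tool:
  deltas:
    - [[0,0,0.008],[0,0,0]]
    - [[0,0,0],[0,0,0]]
    - [[0.004,0,0],[0,0,0]]
    - [[0.004,0,0],[0,0,0]]
    - [[0.003,0,0],[0,0,0]]
    - [[0.002,0,0],[0,0,0]]
    - [[0,0,0],[0,0,0]]

```text
time: 25.0
tool_pos: [631.8, 40.7, 39.8]
tcp_rot: [3.141, -0.0, 1.514]
contact_force: [0.2, -0.8, -0.2]
grip_width: 30.3
finger_force: 0.0
```

Call:
servo_tool:
  deltas:
    - [[0.002,0,0],[0,0,0]]
    - [[0.002,0,0],[0,0,0]]
    - [[0.001,0,0],[0,0,0]]

```text
time: 25.38
tool_pos: [632.3, 44.4, 39.8]
tcp_rot: [3.141, 0.001, 1.513]
contact_force: [0.5, -5.3, -0.5]
grip_width: 30.4
finger_force: 2.6
```

Call:
servo_tool:
  deltas:
    - [[0,0,0],[0,0,0]]
    - [[0,0,0],[0,0,0]]
    - [[-0.003,0,0],[0,0,0]]
    - [[-0.012,0,0],[0,0,0]]
    - [[0,0,-0.04],[0,0,0]]
    - [[0,0,-0.04],[0,0,0]]
    - [[-0.026,-0.014,0],[0,0,0]]
    - [[-0.026,-0.014,0],[0,0,0]]
    - [[-0.026,-0.014,0],[0,0,0]]
    - [[-0.026,-0.014,0],[0,0,0]]
    - [[0,0,0.03],[0,0,0]]
    - [[0,0,0.03],[0,0,0]]
    - [[0,0,0.02],[0,0,0]]
    - [[0,0,0],[0,0,0]]

```text
time: 27.12
tool_pos: [568.1, -70.2, 38.3]
tcp_rot: [-3.138, -0.001, 1.513]
contact_force: [0.2, 0.4, 1.0]
grip_width: 30.3
finger_force: 0.0
```

```bash
python3 - <<'E'
from h import *
t=snap("top"); s=snap("side")
cv2.imwrite("pics/c5.png",np.hstack([cv2.resize(t[165:295,190:330],(400,372)),cv2.resize(s[180:300,230:410],(400,372))]))
for c in blobs(s,(5,150,120),(18,255,255))[:3]: print(cv2.boundingRect(c))
E
```

```text
(296, 253, 70, 22)
(389, 246, 21, 23)
(361, 398, 21, 18)
```

View pics/c5.png

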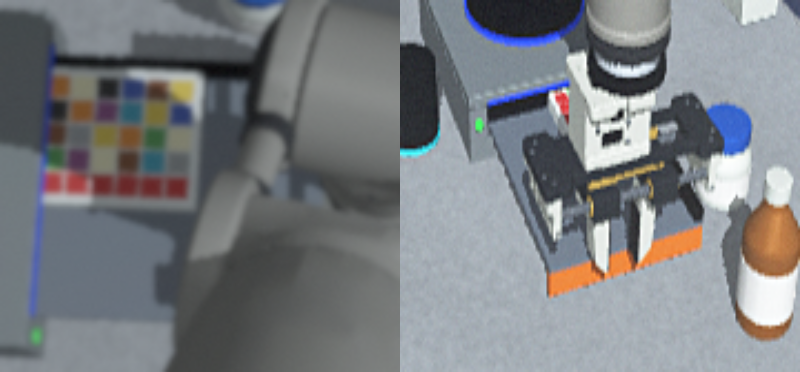

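The fingers stand in front of the apron, clear of bottle and jar, and the tile is still flush. Descend and push gently.

Call:
servo_tool:
  deltas:
    - [[0,0,0.016],[0,0,0]]
    - [[0,0,0.008],[0,0,0]]
    - [[0,0,0],[0,0,0]]
    - [[0.003,0,0],[0,0,0]]
    - [[0.003,0,0],[0,0,0]]
    - [[0.002,0,0],[0,0,0]]
    - [[0.002,0,0],[0,0,0]]
    - [[0.002,0,0],[0,0,0]]
    - [[0.002,0,0],[0,0,0]]
    - [[0.002,0,0],[0,0,0]]
    - [[0.002,0,0],[0,0,0]]

```text
time: 28.6
tool_pos: [570.4, -53.1, 15.8]
tcp_rot: [3.142, 0.001, 1.514]
contact_force: [-1.0, -5.1, 0.7]
grip_width: 30.2
finger_force: 2.6
```

Call:
servo_tool:
  deltas:
    - [[0.002,0,0],[0,0,0]]
    - [[0.003,0,0],[0,0,0]]
    - [[0.004,0,0],[0,0,0]]
    - [[0.005,0,0],[0,0,0]]
    - [[0.005,0,0],[0,0,0]]
    - [[0.005,0,0],[0,0,0]]
    - [[0.005,0,0],[0,0,0]]
    - [[0.005,0,0],[0,0,0]]
    - [[0.005,0,0],[0,0,0]]
    - [[0.005,0,0],[0,0,0]]
    - [[0.005,0,0],[0,0,0]]
    - [[0.005,0,0],[0,0,0]]
    - [[0.005,0,0],[0,0,0]]
    - [[0.005,0,0],[0,0,0]]
    - [[0.005,0,0],[0,0,0]]
    - [[0.005,0,0],[0,0,0]]
    - [[0.005,0,0],[0,0,0]]
    - [[0.005,0,0],[0,0,0]]
    - [[0.005,0,0],[0,0,0]]
    - [[0.005,0,0],[0,0,0]]

```text
time: 31.1
tool_pos: [575.4, 40.8, 15.7]
tcp_rot: [-3.141, 0.001, 1.514]
contact_force: [-2.0, -6.0, 1.4]
grip_width: 30.0
finger_force: 2.8
```

Call:
servo_tool:
  deltas:
    - [[0.005,0,0],[0,0,0]]
    - [[0.005,0,0],[0,0,0]]
    - [[0.005,0,0],[0,0,0]]
    - [[0.005,0,0],[0,0,0]]
    - [[0.005,0,0],[0,0,0]]
    - [[0.005,0,0],[0,0,0]]
    - [[0.005,0,0],[0,0,0]]
    - [[0.005,0,0],[0,0,0]]
    - [[0.005,0,0],[0,0,0]]
    - [[0.005,0,0],[0,0,0]]
    - [[0.005,0,0],[0,0,0]]
    - [[0.005,0,0],[0,0,0]]
    - [[0.005,0,0],[0,0,0]]
    - [[0.003,0,0],[0,0,0]]

```text
time: 32.85
tool_pos: [579.0, 108.8, 15.7]
tcp_rot: [-3.14, 0.001, 1.514]
contact_force: [-2.2, -5.2, 2.7]
grip_width: 30.3
finger_force: 2.7
```

Call:
servo_tool:
  deltas:
    - [[0.003,0,0],[0,0,0]]
    - [[0.003,0,0],[0,0,0]]
    - [[0.002,0,0],[0,0,0]]
    - [[0.002,0,0],[0,0,0]]
    - [[0.002,0,0],[0,0,0]]

```text
time: 33.48
tool_pos: [579.7, 120.7, 15.7]
tcp_rot: [-3.14, 0.001, 1.514]
contact_force: [-1.9, -5.1, 2.9]
grip_width: 30.1
finger_force: 2.6
```

Call:
servo_tool:
  deltas:
    - [[0.002,0,0],[0,0,0]]
    - [[0.001,0,0],[0,0,0]]
    - [[0.001,0,0],[0,0,0]]

```text
time: 33.85
tool_pos: [579.9, 124.7, 15.7]
tcp_rot: [-3.14, 0.001, 1.514]
contact_force: [-2.3, -4.9, 1.7]
grip_width: 30.3
finger_force: 2.6
```

Call:
servo_tool:
  deltas:
    - [[0.001,0,0],[0,0,0]]
    - [[0.001,0,0],[0,0,0]]

```text
time: 34.1
tool_pos: [579.9, 125.3, 15.7]
tcp_rot: [-3.14, 0.004, 1.515]
contact_force: [-3.2, -14.3, 4.0]
grip_width: 30.2
finger_force: 6.9
```

Force rose to 14 N with no further motion, at the predicted position, so the tray is home. Retreat and check.

Call:
servo_tool:
  deltas:
    - [[0,0,0],[0,0,0]]
    - [[-0.002,0,0],[0,0,0]]
    - [[-0.02,0,0],[0,0,0]]
    - [[-0.04,0,0],[0,0,0]]
    - [[0,0,-0.05],[0,0,0]]
    - [[0,0,-0.06],[0,0,0]]
    - [[0,0,-0.06],[0,0,0]]
    - [[0,-0.05,0],[0,0,0]]
    - [[0,-0.05,0],[0,0,0]]
    - [[0,-0.05,0],[0,0,0]]
    - [[0,0,0],[0,0,0]]

```text
time: 35.48
tool_pos: [424.1, 74.0, 185.7]
tcp_rot: [-3.14, -0.0, 1.514]
contact_force: [0.9, 0.1, -0.8]
grip_width: 30.3
finger_force: 0.0
```

```bash
python3 - <<'E'
from h import *
t=snap("top"); s=snap("side")
cv2.imwrite("pics/c6.png",np.vstack([np.hstack([cv2.resize(t[130:290,150:340],(400,337)),cv2.resize(s[180:300,220:400],(400,337))]),np.hstack([cv2.resize(t[270:340,420:560],(400,240)),cv2.resize(s[340:430,310:460],(400,240))])]))
E
```

```text
(no output)
```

View pics/c6.png

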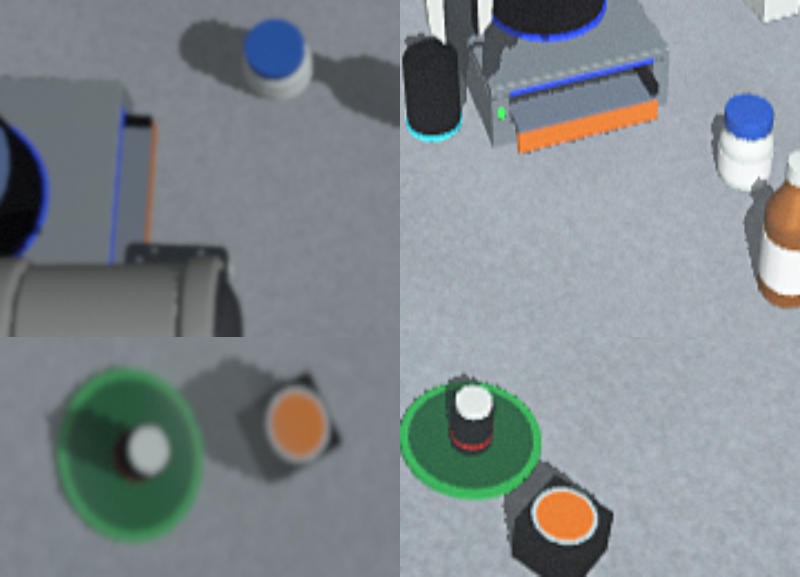

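The tray is home with the apron about 25 mm out, the meter stands upright near the mat's centre, and the bystanders are unmoved. Handing in.

```bash
python3 -c "
from plant import bot
print(bot.close_job())"
```

```text
the job is handed in; nothing more can be done
None
```

I handed the job in, but the hand-in gave no verdict: the meter stands on the green mat, the tray is fully home, and the tile was flush in its corner when I last saw it, just before the final slide (it is now out of view inside the unit).

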